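# Find the ring pendant's box and latch it

### The arm

A 6-joint arm with a two-finger parallel gripper is mounted at the origin on the work surface. World frame = base frame: x ahead of the robot, y to its left, z up, the work surface at z = 0. Lengths are in m, angles in rad, forces in N, time in s.
With the tool pointing down it reaches from about 0.15 to 0.775 m from the base axis. Payload 6.1 kg.
Tool frame: the origin (TCP) lies at the very end of the fingers, on their centre line; the grasp point (between the pads) lies 19 mm behind it (arm.grasp_offset is the distance from the TCP to the grasp point, in m); z points along the fingers, y is the line along which they close (so a half turn about z gives the same grasp; the last joint's range is limited). The gripper opens to 85 mm and grips with 20 to 120 N. Pads are 22 mm wide; open, the fingers measure 114 mm over their backs; the gripper's body (76 mm by 85 mm) begins 54 mm behind the grasp point. The pads swing forward as they close: fully open they stand 13 mm farther back than shut.
Start: joints at [1.204, 0.126, -0.04, 1.405, 0, 1.571], TCP at [0.188, 0.49, 0.231] pointing down, gripper open.
Joint ranges: [-2.72, 2.72], [-0.95, 1.95], [-1.27, 1.35], [-1.78, 2.02], [-1.46, 1.47], [-3.14, 3.14]. Speed limits (rad/s): [2.39, 2.39, 3.01, 3.14, 3.14, 3.14].

### API

Orientations are given as a unit quaternion [x, y, z, w].
In Python, from cell import arm gives the robot as it stands. The module is installed in compiled form; this text tells all that it offers.
- The arm moves only by the shell command python3 -m jog 'ROWS' [OPENING] [FORCE]. ROWS is JSON, a list of rows, each a list of 4 numbers: the shift along the world's x, y, z normalised to -1 to 1, where 1 is 15 cm, then the turn about the world's z normalised to -1 to 1, where 1 is 90 degrees. A call has 1 to 8 rows; each row shifts and turns the commanded pose from where the row before left it; what a row does not reach is not made up. A row lasts 1/12 s, in which the tool goes at most 41.7 mm and 7.16 degrees, less where a joint would pass 70% of its speed; a pose out of reach is approached as far as the arm can. A call with a number of a shift or a turn outside -1 to 1 is refused whole. A call with a gripper value outside its range is refused whole. OPENING is the opening, from 0 (shut) to 1 (fully open), set as the call begins (- or left out, the last holds). The fingers move at their own pace and stop on an object; FORCE is the grip in N (left out, the last holds). Time passes only in rows, so rows that do not move let the fingers close. It gives the time, the measured TCP pose, the force, the opening and the grip force at its end, in the units of the state.
- arm.read_state(): the state, without advancing time (a new reading comes with each control period).
- arm.capture(name): name is "scene" or "top"; returns a dict with "img" (420x560x3 uint8, blue, green, red), "camera_matrix" (3x3 intrinsics, pixels), "distortion" ([k1, k2, p1, p2, k3] as OpenCV has them; the pictures are not rectified), "cam_to_world" (4x4, takes a point from camera to world coordinates). Camera axes: x right, y up, looking along -z (the intrinsics and any distortion apply to the point x, -y, -z); pixel columns grow to the right and rows downward; lengths in m; the calibration is good to about 2 mm. A picture is of the moment at which its call begins. There is no depth.
- arm.sign_off(): hands the job in; it is judged then, once.
The state is a dict: "clock": time; "joint_positions": joint angles; "joint_vel": joint speeds; "joint_torque": joint torques, N m; "position": TCP position; "tool_rot": TCP orientation; "contact_force": force on the tool from outside, world axes, zero at the start; "moment": the same for the moment, N m; "width": finger opening in m; "grip_force": force on a finger pad.
Only numpy, scipy, OpenCV 4.12 (cv2) and the standard library are available. Lean on these libraries where they do the work, as an engineer would, in place of code of your own. Each camera call takes 0.05 s, during which the arm holds its last target. There are 200 camera calls.

### The job

One of the two plywood boxes on the lampworking bench holds the finished ring-shaped glass pendant and must be made ready to carry out to the shop. Open the lids wide to find it, one box at a time, never both together; then shut that box's lid fully and swing its latch bar all the way home into its keeper. Leave the other box with its lid fully shut and its latch swung out, and do not shift the jar or the paddle between the boxes.

Things in the scene. Friction and masses are not known exactly. Their poses are not given: they have to be found in the camera images.
- box_1: plywood box fixed to the bench, 110 (x, front to back) x 150 (y) x 60 mm high, walls and floor 6 mm; the lid brings it to 68.5 mm. Origin: centre of its underside; its -x face is the front, which carries the latch and roughly faces the robot. The two boxes are alike; either may hold either pendant.
- box_1_in (a point): centre of the inner floor of box_1, 6 mm above its underside
- lid_1 (a joint): lid of box_1: 8 mm plywood panel, hinged along the top of the back (+x) wall; 0 = shut, grows in rad as the front edge lifts, up to 1.75. The hinge is stiff (0.13 N m, lid 130 g), so the lid stays wherever it is left and must be brought fully down. A brass tongue 22 mm wide stands 20 mm out from its front edge.
- lid_1_pull (a point): centre of the pull of lid_1: a dark steel barrel lying along the box's y, 18 mm long, 18 mm diameter, on a thin 9 mm stem, its centre 28 mm above the lid's top, on the middle line, 50 mm behind the front edge. Pinched on its two flat ends (fingers closing along the box's y) it can pivot between them as the lid turns.
- lid_1_hinge (a point): middle of the hinge line of lid_1 (which runs along the box's y), at the top of the back wall, 60.5 mm up; the shut pull is 60 mm in front of it and 36 mm higher
- latch_1 (a joint): swing latch of box_1: flat brass bar 10 mm wide, 5 mm thick, turning level about an upright pivot at the box's front, just above lid height, loosely stiff (0.03 N m), stays where left. 0 = closed: bar along the box's -y from the pivot, across the lid's tongue, home in its slotted keeper; grows in rad as the knob end swings out to the front (box's -x), up to 1.6. It starts swung out, clear of the lid.
- latch_1_knob (a point): on the upright dark steel knob at the free end of latch_1, at its gripping height: a round post 12 mm diameter, standing 38 mm above the bar's top; this point is 27 mm above the bar's top and 101 mm above the bench, 72 mm from the pivot. The highest fixed part beneath its path, the keeper, is 78.5 mm above the bench.
- latch_1_pivot (a point): pivot axis of latch_1, at the bar's mid thickness (71.5 mm above the bench), 12 mm in front of the box's front face and 24 mm to the box's +y of the middle line
- box_2: the second box, same build, size and frame as box_1
- box_2_in (a point): centre of the inner floor of box_2, 6 mm above its underside
- lid_2 (a joint): lid of box_2 (same build as box_1's): 8 mm plywood panel, hinged along the top of the back (+x) wall; 0 = shut, grows in rad as the front edge lifts, up to 1.75. The hinge is stiff (0.13 N m, lid 130 g), so the lid stays wherever it is left and must be brought fully down. A brass tongue 22 mm wide stands 20 mm out from its front edge.
- lid_2_pull (a point): centre of the pull of lid_2: a dark steel barrel lying along the box's y, 18 mm long, 18 mm diameter, on a thin 9 mm stem, its centre 28 mm above the lid's top, on the middle line, 50 mm behind the front edge. Pinched on its two flat ends (fingers closing along the box's y) it can pivot between them as the lid turns.
- lid_2_hinge (a point): middle of the hinge line of lid_2 (which runs along the box's y), at the top of the back wall, 60.5 mm up; the shut pull is 60 mm in front of it and 36 mm higher
- latch_2 (a joint): swing latch of box_2 (same build as box_1's): flat brass bar 10 mm wide, 5 mm thick, turning level about an upright pivot at the box's front, just above lid height, loosely stiff (0.03 N m), stays where left. 0 = closed: bar along the box's -y from the pivot, across the lid's tongue, home in its slotted keeper; grows in rad as the knob end swings out to the front (box's -x), up to 1.6. It starts swung out, clear of the lid.
- latch_2_knob (a point): on the upright dark steel knob at the free end of latch_2, at its gripping height: a round post 12 mm diameter, standing 38 mm above the bar's top; this point is 27 mm above the bar's top and 101 mm above the bench, 72 mm from the pivot. The highest fixed part beneath its path, the keeper, is 78.5 mm above the bench.
- latch_2_pivot (a point): pivot axis of latch_2, at the bar's mid thickness (71.5 mm above the bench), 12 mm in front of the box's front face and 24 mm to the box's +y of the middle line
- ring_pendant: the wanted piece: ring-shaped pendant of blue glass, 42 mm outside, 18 mm hole, 12 mm thick, lying flat in one of the boxes; origin at the centre of its underside
- bar_pendant: the other piece: plain straight bar of the same blue glass, 50 x 18 x 12 mm, lying flat in the other box; origin at the centre of its underside
- jar: small amber glass jar, 48 mm diameter, 75 mm tall, standing between the two boxes; origin at the centre of its underside
- paddle: graphite paddle lying between the boxes, handle to -x: black block 75 x 40 x 14 mm and 18 mm thick handle, 200 mm overall; origin at its middle, on the bench

How it is judged:
By the outcome, as a careful person would: the job done as asked, in the order asked, and still so for the second after the job is handed in, with the robot touching nothing.
It also fails if it takes over 59 s, if anything falls off the work surface, if the arm or the gripper's body presses on something with over 40 N, if the wrist force passes 120 N, or if a joint passes its speed limit or range.

## Working session

There is one attempt and no reset: what is moved stays moved. The work goes in short steps, Python scripts to look and compute and a shell command to move; the robot and the scene stay as the last step left them, time stands still between calls to the robot, and variables do not carry over. Pictures are saved under pics/ and viewed, at most 10 in all, crops included, and the job is handed in when it is done.

```bash
mkdir -p pics
cat > h.py <<'E'
import numpy as np, cv2
from cell import arm
def cap(n,f=None):
    c=arm.capture(n)
    if f: cv2.imwrite('pics/'+f,c['img'])
    return c
def ray(c,uv):
    p=cv2.undistortPoints(np.array([[uv]],float),c['camera_matrix'],np.array(c['distortion'],float))[0,0]
    T=np.array(c['cam_to_world']); d=T[:3,:3]@np.array([p[0],-p[1],-1]); return T[:3,3],d/np.linalg.norm(d)
def onz(c,uv,z):
    o,d=ray(c,uv); return o+d*(z-o[2])/d[2]
def two(c1,u1,c2,u2):
    o1,d1=ray(c1,u1);o2,d2=ray(c2,u2)
    s=np.linalg.lstsq(np.c_[d1,-d2],o2-o1,rcond=None)[0]
    a=o1+s[0]*d1;b=o2+s[1]*d2; return (a+b)/2,np.linalg.norm(a-b)
def proj(c,P):
    T=np.linalg.inv(np.array(c['cam_to_world'])); q=T[:3,:3]@np.array(P)+T[:3,3]
    q=np.array([[q[0],-q[1],-q[2]]]); return cv2.projectPoints(q,np.zeros(3),np.zeros(3),c['camera_matrix'],np.array(c['distortion'],float))[0][0,0]
E
python3 - <<'E'
from h import *
a=cap('scene','s0.png');b=cap('top','t0.png')
for c in (a,b): print(np.round(c['cam_to_world'],3).tolist(),c['camera_matrix'][0])
print(arm.read_state())
E
```

```text
[[-0.73, -0.523, 0.44, 1.001], [0.683, -0.572, 0.454, 0.419], [0.015, 0.632, 0.775, 0.832], [0.0, 0.0, 0.0, 1.0]] [492.87585438   0.         285.772496  ]
[[0.005, 0.994, -0.108, 0.461], [-1.0, 0.008, 0.027, -0.002], [0.027, 0.108, 0.994, 1.051], [0.0, 0.0, 0.0, 1.0]] [538.23759802   0.         288.34385538]
{'clock': 0.1, 'joint_positions': array([ 1.20399944e+00,  1.26349360e-01, -4.04473042e-02,  1.40540467e+00,
       -4.71335905e-06,  1.57081320e+00]), 'joint_vel': array([-3.24186788e-05, -1.45908278e-03,  1.39698179e-03,  2.11407777e-04,
       -1.75139073e-03, -3.44315765e-04]), 'joint_torque': array([ 1.02799098e-03, -4.36901343e+01,  3.53607559e+01,  1.36759385e-02,
        2.29938973e-05,  1.33545552e-05]), 'position': array([0.18815786, 0.48975747, 0.2306181 ]), 'tool_rot': array([ 1.82380321e-01,  9.83227809e-01, -6.91155604e-04, -1.25794498e-04]), 'contact_force': array([-0.49421841, -0.30306923, -0.47884744]), 'moment': array([ 0.01920217, -0.06960394,  0.06135965]), 'grip_force': 0.0, 'width': 0.08537305271050137}
```

View pics/s0.png

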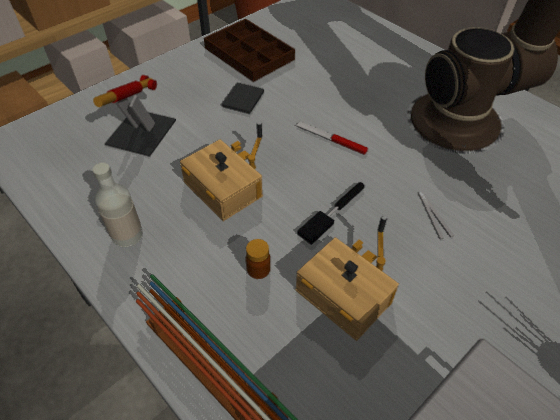

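View pics/t0.png

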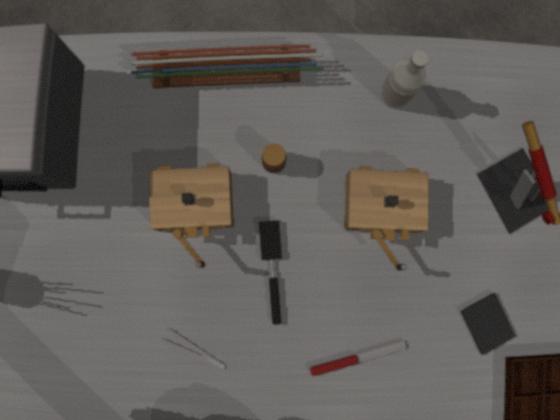

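The two boxes show at top view (191,198) and (388,200), and at scene (347,285) and (222,178). Barrels: top (188,199), (391,201); scene (350,269), (221,160). Knobs: top (201,264), (400,267); scene (383,225), (259,130). Both latches are swung out.

```bash
cat > m.py <<'E'
from h import *
import sys
a=cap('scene');b=cap('top')
def dark(c,uv,r,th):
    v=c['img'].max(2).astype(int); m=np.zeros(v.shape,np.uint8); x,y=uv
    m[y-r:y+r,x-r:x+r]=(v[y-r:y+r,x-r:x+r]<th)*255
    n,l,s,ce=cv2.connectedComponentsWithStats(m)
    k=1+np.argmax(s[1:,4]) ; return ce[k],s[k].tolist()
def lid(c,uv):
    h=cv2.cvtColor(c['img'],cv2.COLOR_BGR2HSV); m=((h[...,1]>70)&(h[...,2]>110)).astype(np.uint8)*255
    m=cv2.morphologyEx(m,cv2.MORPH_CLOSE,np.ones((15,15)));m=cv2.morphologyEx(m,cv2.MORPH_OPEN,np.ones((25,25)))
    n,l=cv2.connectedComponents(m); k=l[uv[1],uv[0]]
    return cv2.minAreaRect(np.argwhere(l==k)[:,::-1].astype(np.float32)) if k else None
for nm,pt,ps,kt,ks in (('L',(188,199),(350,269),(201,264),(383,222)),('R',(391,201),(221,160),(400,267),(259,128))):
    t,st=dark(b,pt,12,75); s,ss=dark(a,ps,14,60)
    P,e=two(a,s,b,t); print(nm,'pull',t,st,s,ss,P.round(4),e.round(4))
    t,st=dark(b,kt,9,75); s,ss=dark(a,ks,12,60)
    P,e=two(a,s,b,t); print(nm,'knob',t,st,s,ss,P.round(4),e.round(4))
    L=lid(b,(pt[0]+15,pt[1]-15)); 
    if L:
        q=np.array([onz(b,p,.0685) for p in cv2.boxPoints(L)]); print('lid',L,q[:,:2].round(4).tolist(),q.mean(0).round(4))
E
python3 m.py
```

```text
L pull [187.95488722 198.30075188] [182, 193, 13, 12, 133] [349.71578947 270.62105263] [342, 261, 16, 21, 190] [0.5835 0.1553 0.0828] 0.0011
L knob [202.33333333 263.5       ] [200, 261, 5, 6, 24] [381.36619718 225.02816901] [378, 218, 8, 14, 71] [0.465  0.1273 0.0864] 0.0036
lid ((189.0, 201.99996948242188), (67.99998474121094, 77.99998474121094), 90.0) [[0.6421, 0.2305], [0.6428, 0.0842], [0.5168, 0.082], [0.5153, 0.2262]] [0.5792 0.1557 0.0685]
R pull [391.04511278 200.93984962] [385, 196, 14, 11, 133] [220.76428571 160.84285714] [215, 152, 13, 19, 140] [ 0.582  -0.2161  0.0841] 0.0003
R knob [398.64705882 266.5       ] [396, 264, 6, 6, 34] [259.1147541  130.27868852] [257, 124, 5, 14, 61] [ 0.4626 -0.2274  0.0917] 0.0015
lid ((388.0, 204.49996948242188), (66.99998474121094, 77.99998474121094), 90.0) [[0.6393, -0.1408], [0.6416, -0.2901], [0.5148, -0.287], [0.5145, -0.1399]] [ 0.5776 -0.2145  0.0685]
```

```bash
cat > m2.py <<'E'
from h import *
b=cap('top')
h=cv2.cvtColor(b['img'],cv2.COLOR_BGR2HSV); m=((h[...,1]>70)&(h[...,2]>110)).astype(np.uint8)
for nm,(x0,x1,y0,y1),pt,kt in (('L',(150,234,165,232),(187.95,198.3),(202.3,263.5)),('R',(345,431,167,232),(391.05,200.94),(398.6,266.5))):
    A=[];B=[];C=[]
    for y in range(y0+10,y1-8):
        xs=np.flatnonzero(m[y,x0-4:x1+4])+x0-4; A.append((xs[0],y));B.append((xs[-1],y))
    ang=[]
    for E in (A,B):
        p=np.array([onz(b,q,.0685)[:2] for q in E]); vx,vy,*c=cv2.fitLine(p.astype(np.float32),cv2.DIST_HUBER,0,.01,.01).ravel()
        ang.append(np.degrees(np.arctan(vy/vx))); print(nm,'side',ang[-1].round(2),np.round(c,4))
    print(nm,'pull@.098',onz(b,pt,.098).round(4),'knob@.112',onz(b,kt,.112).round(4))
    cv2.imwrite('pics/crop%s.png'%nm,0) if 0 else None
i=b['img']; v=np.hstack([cv2.resize(i[155:280,140:245],None,fx=3.7,fy=3.7,interpolation=3),cv2.resize(i[155:280,335:440],None,fx=3.7,fy=3.7,interpolation=3)]); cv2.imwrite('pics/c1.png',cv2.convertScaleAbs(v,alpha=1.5))
E
python3 m2.py
```

```text
L side -2.76 [0.5868 0.2258]
L side 2.95 [0.5925 0.0827]
L pull@.098 [0.5819 0.1525 0.098 ] knob@.112 [0.4659 0.1225 0.112 ]
R side -2.21 [ 0.5849 -0.1413]
R side -1.45 [ 0.5784 -0.2884]
R pull@.098 [ 0.5801 -0.2129  0.098 ] knob@.112 [ 0.462  -0.2219  0.112 ]
```

View pics/c1.png

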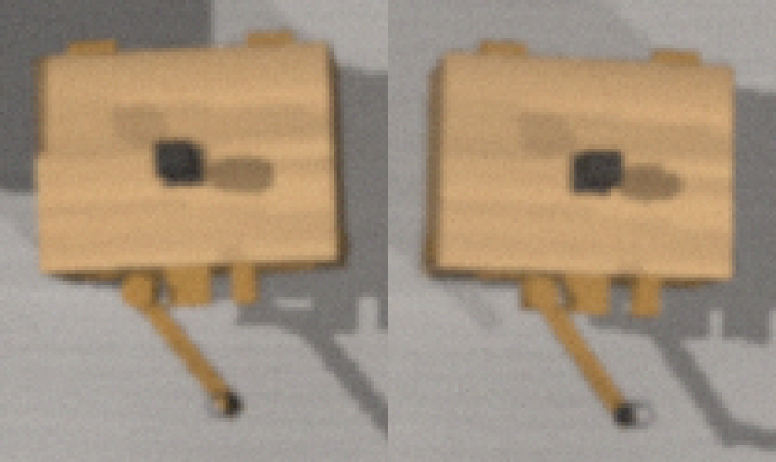

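The crop shows barrels at crop (179,162) and (596,172), and knobs at (232,403) and (630,413), with the latch bars about 55° out. The left box yaws about +2.6° and the right about -1.5°. I'm moving over the left box's pull.

```bash
python3 -m jog '[[0.202,-0.173,0,0.066],[0.202,-0.173,0,0.066],[0.202,-0.173,0,0.066],[0.202,-0.173,0,0.066],[0.202,-0.173,0,0],[0.202,-0.173,0,0],[0.202,-0.173,0,0],[0.202,-0.173,0,0]]' 1 40
python3 -m jog '[[0.202,-0.173,0,0],[0.202,-0.173,0,0],[0.202,-0.173,0,0],[0.202,-0.173,0,0],[0.202,-0.173,0,0],[0,0,0,0],[0,0,0,0]]' 0.5
```

```text
clock: 0.92
position: [0.4317, 0.2809, 0.2314]
tool_rot: [-0.024, 1.0, 0.0, 0.0]
contact_force: [0.7, 1.9, -0.1]
width: 0.0855
grip_force: 0.0
clock: 1.5
position: [0.5832, 0.1511, 0.2302]
tool_rot: [-0.022, 1.0, -0.0, -0.001]
contact_force: [0.0, -1.0, -0.2]
width: 0.0428
grip_force: 0.0
```

```bash
python3 -m jog '[[0,0.012,-0.25,0],[0,0,-0.25,0],[0,0,-0.25,0],[0,0,-0.15,0],[0,0,-0.1,0],[0,0,0,0]]' 0.5
python3 - <<'E'
from h import *
a=cap('scene');b=cap('top')
v=np.hstack([cv2.resize(a['img'][180:340,270:430],(480,480)),cv2.resize(b['img'][140:260,140:220],(320,480))]);cv2.imwrite('pics/g1.png',cv2.convertScaleAbs(v,alpha=1.3))
E
```

```text
clock: 2.0
position: [0.5786, 0.1551, 0.0775]
tool_rot: [-0.025, 1.0, -0.001, -0.003]
contact_force: [0.1, 1.1, 0.4]
width: 0.0426
grip_force: 0.0
```

View pics/g1.png

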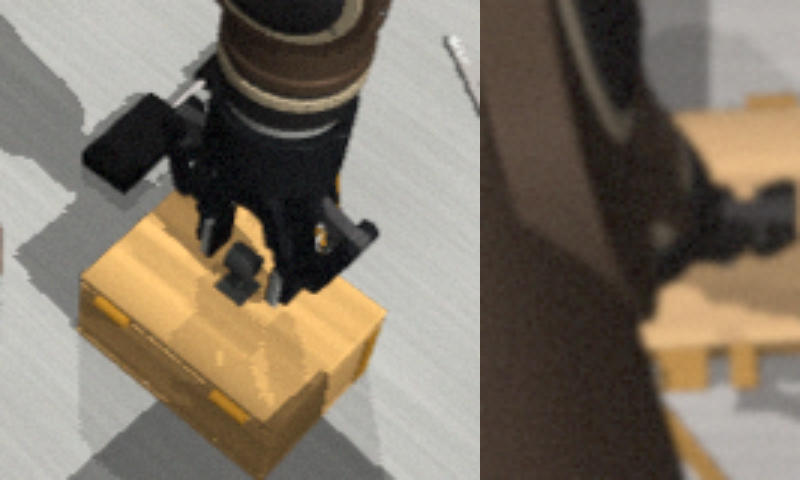

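The barrel, at crop (240,263), sits between the two fingertips at (207,238) and (273,290), perhaps slightly toward +x. I'm nudging that way and closing.

```bash
python3 -m jog '[[0.02,0,0.01,0],[0,0,0,0],[0,0,0,0],[0,0,0,0],[0,0,0,0],[0,0,0,0]]' 0.0 40
```

```text
clock: 2.6
position: [0.5865, 0.1554, 0.0852]
tool_rot: [-0.024, 1.0, 0.001, 0.002]
contact_force: [0.0, 2.2, 5.9]
width: 0.0168
grip_force: 39.8
```

```bash
python3 -m jog '[[0.022,0.001,0.034,0],[0.026,0.001,0.032,0],[0.028,0.001,0.029,0],[0.030,0.001,0.027,0],[0.033,0.0015,0.024,0],[0.034,0.0015,0.022,0],[0.037,0.0015,0.018,0],[0.038,0.0015,0.015,0]]'
python3 -m jog '[[0.039,0.0015,0.011,0],[0.040,0.002,0.008,0],[0.040,0.002,0.004,0],[0.041,0.002,0.002,0],[0.041,0.002,-0.003,0],[0.040,0.002,-0.006,0],[0.039,0.002,-0.009,0],[0,0,0,0]]'
```

```text
clock: 3.27
position: [0.6199, 0.1573, 0.112]
tool_rot: [-0.024, 1.0, 0.001, -0.003]
contact_force: [-6.5, 5.9, -4.3]
width: 0.0171
grip_force: 39.0
clock: 3.93
position: [0.6646, 0.1599, 0.1149]
tool_rot: [-0.024, 1.0, 0.002, -0.0]
contact_force: [-1.5, 6.3, 1.5]
width: 0.0166
grip_force: 39.0
```

```bash
python3 -m jog '[[0,0,0,0],[0,0,0,0],[0.02,0,0.1,0],[0.03,0,0.25,0],[0,0,0.25,0],[0,0,0.25,0],[0,0,0.1,0],[0,-0.25,0,0]]' 0.6
python3 -m jog '[[0,-0.27,0,0],[0,-0.27,0,0],[0,-0.27,0,0],[0,-0.27,0,0],[0,-0.27,0,0],[0,-0.27,0,0],[0,0,0,0],[0,0,0,0]]'
python3 - <<'E'
from h import *
a=cap('scene');b=cap('top')
v=np.hstack([cv2.resize(a['img'][180:340,260:430],(400,376)),cv2.resize(b['img'][130:280,130:260],(400,462))[:376]]);cv2.imwrite('pics/o1.png',cv2.convertScaleAbs(v,alpha=1.5))
E
```

```text
clock: 4.6
position: [0.6733, 0.1249, 0.2619]
tool_rot: [-0.027, 1.0, 0.001, 0.004]
contact_force: [0.7, -0.7, -0.3]
width: 0.0513
grip_force: 0.0
clock: 5.27
position: [0.6714, -0.1256, 0.2565]
tool_rot: [-0.021, 1.0, -0.0, -0.0]
contact_force: [0.1, 0.1, 0.1]
width: 0.0511
grip_force: 0.0
```

View pics/o1.png

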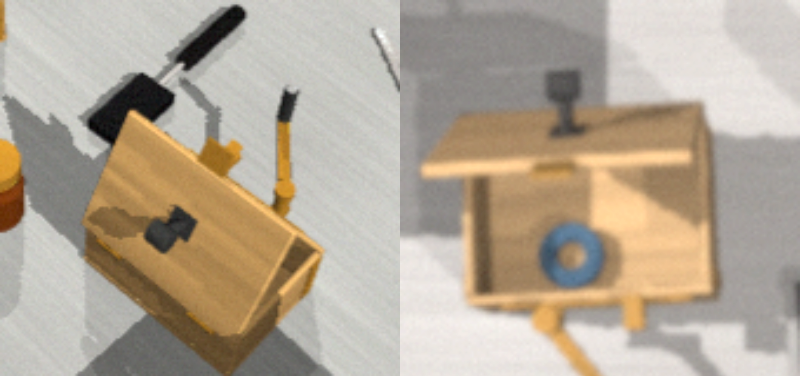

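The ring lies in the left box (blue ring at crop (572,254)), with its lid up about 74°. I'm going back to the pull to shut it.

```bash
python3 -m jog '[[0,0.272,0,0],[0,0.272,0,0],[0,0.272,0,0],[0,0.272,0,0],[0,0.272,0,0],[0,0.272,0,0],[0,0.269,0,0],[0,0,0,0]]' 0.5
python3 -m jog '[[0,0,-0.2,0],[-0.01,0,-0.25,0],[-0.01,0,-0.25,0],[-0.01,0,-0.22,0],[-0.015,0,-0.04,0],[0,0,0,0],[0,0,0,0]]'
```

```text
clock: 6.03
position: [0.6703, 0.1719, 0.2561]
tool_rot: [-0.029, 1.0, 0.001, -0.0]
contact_force: [-0.5, -0.6, -0.7]
width: 0.0426
grip_force: 0.0
clock: 6.62
position: [0.6652, 0.1637, 0.1143]
tool_rot: [-0.024, 1.0, 0.0, 0.001]
contact_force: [-0.1, 0.1, 0.6]
width: 0.0427
grip_force: 0.0
```

```bash
python3 -m jog '[[0,-0.02,0,0],[0,0,0,0],[0,0,0,0],[0,0,0,0],[0,0,0,0],[0,0,0,0]]' 0.0 40
python3 -m jog '[[-0.039,-0.002,0.009,0],[-0.040,-0.002,0.006,0],[-0.041,-0.002,0.003,0],[-0.041,-0.002,-0.002,0],[-0.040,-0.002,-0.004,0],[-0.040,-0.002,-0.008,0],[-0.039,-0.0015,-0.011,0],[-0.038,-0.0015,-0.015,0]]'
python3 -m jog '[[-0.037,-0.0015,-0.018,0],[-0.034,-0.0015,-0.022,0],[-0.033,-0.0015,-0.024,0],[-0.030,-0.001,-0.027,0],[-0.028,-0.001,-0.029,0],[-0.026,-0.001,-0.032,0],[-0.022,-0.001,-0.034,0],[0,0,0,0]]'
```

```text
clock: 7.12
position: [0.6666, 0.1602, 0.1156]
tool_rot: [-0.024, 1.0, 0.001, 0.002]
contact_force: [-0.9, 0.3, 6.5]
width: 0.0159
grip_force: 38.8
clock: 7.78
position: [0.6182, 0.1573, 0.1115]
tool_rot: [-0.024, 1.0, -0.0, 0.002]
contact_force: [5.0, -0.6, 9.8]
width: 0.016
grip_force: 63.2
clock: 8.45
position: [0.5866, 0.1555, 0.0861]
tool_rot: [-0.024, 1.0, -0.0, 0.003]
contact_force: [-3.8, -5.0, 26.0]
width: 0.0161
grip_force: 73.7
```

```bash
python3 -m jog '[[0,0,-0.015,0],[0,0,0,0]]'
python3 -m jog '[[0,0,0,0],[0,0,0,0],[0,0,0.2,0],[0,0,0.2,0],[0,0,0,0]]' 0.5
python3 -m jog '[[-0.2,-0.051,0,0],[-0.2,-0.051,0,0],[-0.2,-0.051,0,0],[-0.2,-0.05,0,0],[0,0,0,0],[0,0,0,0]]' 0.5
```

```text
clock: 8.62
position: [0.5866, 0.1556, 0.086]
tool_rot: [-0.024, 1.0, -0.0, 0.004]
contact_force: [-9.8, -5.6, 37.8]
width: 0.0163
grip_force: 75.3
clock: 9.03
position: [0.5866, 0.1566, 0.1436]
tool_rot: [-0.024, 1.0, 0.001, 0.002]
contact_force: [1.0, 0.5, 2.3]
width: 0.0427
grip_force: 0.0
clock: 9.53
position: [0.4635, 0.1253, 0.1383]
tool_rot: [-0.024, 1.0, -0.0, -0.001]
contact_force: [0.5, 0.1, 0.0]
width: 0.0431
grip_force: 0.0
```

```bash
python3 -m jog '[[0.015,0,-0.18,0],[0,0,-0.17,0],[0,0,0,0]]' 0.5
python3 - <<'E'
from h import *
a=cap('scene')
cv2.imwrite('pics/k1.png',cv2.convertScaleAbs(cv2.resize(a['img'][160:340,290:450],(640,600)) if 0 else cv2.resize(a['img'][170:320,290:440],(600,600)),alpha=1.5))
E
```

```text
clock: 9.78
position: [0.4658, 0.1252, 0.0819]
tool_rot: [-0.024, 1.0, -0.001, -0.004]
contact_force: [-1.1, -0.5, -0.3]
width: 0.0427
grip_force: 0.0
```

View pics/k1.png

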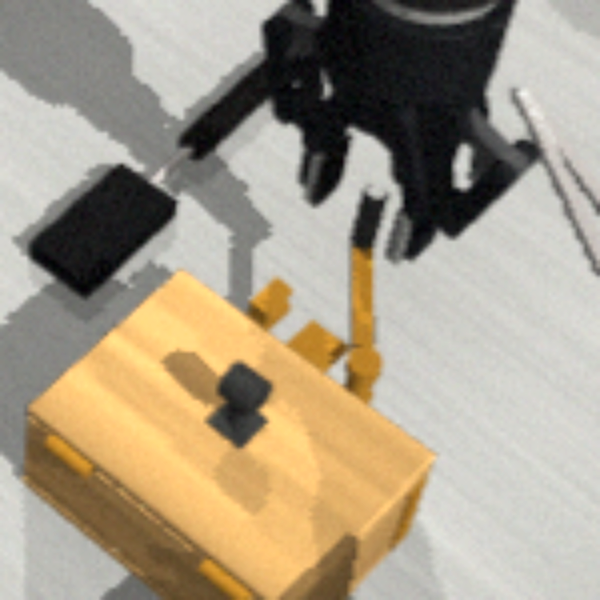

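The knob at crop (370,218) is between the fingertips at (320,182) and (405,238). I'm closing on it and swinging the latch home.

```bash
python3 -m jog '[[0.025,0,0.02,0],[0,0,0,0],[0,0,0,0],[0,0,0,0],[0,0,0,0],[0,0,0,0]]' 0.0 30
python3 -m jog '[[0.038,-0.035,0,0],[0.041,-0.031,0,0],[0.044,-0.027,0,0],[0.047,-0.021,0,0],[0.048,-0.017,0,0],[0.05,-0.011,0,0],[0.051,-0.006,0,0],[0,0,0,0]]'
```

```text
clock: 10.33
position: [0.4736, 0.1265, 0.0912]
tool_rot: [-0.024, 1.0, 0.001, 0.002]
contact_force: [3.6, 2.7, 5.0]
width: 0.0102
grip_force: 29.6
clock: 11.0
position: [0.5209, 0.1039, 0.0909]
tool_rot: [-0.024, 1.0, 0.0, 0.001]
contact_force: [-0.7, 2.0, 7.5]
width: 0.0109
grip_force: 29.4
```

Now push to the end stop.

```bash
python3 -m jog '[[0.03,0,0,0],[0.02,0,0,0],[0,0,0,0]]'
python3 -m jog '[[0.03,0.002,0,0],[0.02,0.002,0,0],[0,0,0,0]]'
```

```text
clock: 11.25
position: [0.5276, 0.1037, 0.0908]
tool_rot: [-0.024, 1.0, 0.0, 0.001]
contact_force: [-0.9, 1.0, 8.2]
width: 0.011
grip_force: 29.2
clock: 11.5
position: [0.5311, 0.1038, 0.0905]
tool_rot: [-0.024, 1.0, -0.0, -0.003]
contact_force: [-14.6, -2.0, 16.6]
width: 0.0107
grip_force: 30.1
```

```bash
python3 -m jog '[[0.01,0,0,0],[0,0,0,0]]'
python3 -m jog '[[0,0,0,0],[0,0,0,0],[0,0,0,0],[0,0,0.15,0],[0,0,0.25,0],[-0.05,0,0.25,0],[-0.2,0,0.2,0]]' 0.5
python3 -m jog '[[-0.27,0,0,0],[-0.27,0,0,0],[-0.27,0.1,0,0],[-0.27,0.1,0,0],[-0.2,0.1,0,0],[0,0,0,0],[0,0,0,0]]'
python3 - <<'E'
from h import *
a=cap('scene');b=cap('top')
v=np.hstack([cv2.resize(a['img'][190:340,280:430],(450,450)),cv2.resize(b['img'][155:280,140:237],(349,450))]);cv2.imwrite('pics/f1.png',cv2.convertScaleAbs(v,alpha=1.5))
i=cv2.resize(a['img'],(400,300)),cv2.resize(b['img'],(400,300)); cv2.imwrite('pics/f2.png',np.hstack(i))
E
python3 m.py
```

```text
clock: 11.67
position: [0.5312, 0.1038, 0.0904]
tool_rot: [-0.024, 1.0, -0.0, -0.004]
contact_force: [-18.7, -0.3, 18.1]
width: 0.011
grip_force: 30.4
clock: 12.25
position: [0.5018, 0.1042, 0.218]
tool_rot: [-0.023, 1.0, -0.0, 0.001]
contact_force: [-0.7, -0.3, 1.0]
width: 0.0428
grip_force: 0.0
clock: 12.83
position: [0.3092, 0.1486, 0.2169]
tool_rot: [-0.025, 1.0, 0.0, 0.001]
contact_force: [0.4, 1.0, 0.9]
width: 0.0427
grip_force: 0.0
L pull [187.98496241 198.31578947] [182, 193, 13, 12, 133] [349.76315789 270.65263158] [342, 261, 16, 21, 190] [0.5834 0.1554 0.0827] 0.0012Traceback (most recent call last):
  File "m.py", line 17, in <module>
    t,st=dark(b,kt,9,75); s,ss=dark(a,ks,12,60)
         ~~~~^^^^^^^^^^^
  File "m.py", line 8, in dark
    k=1+np.argmax(s[1:,4]) ; return ce[k],s[k].tolist()
        ~~~~~~~~~^^^^^^^^^
    return _wrapfunc(a, 'argmax', axis=axis, out=out, **kwds)
    return bound(*args, **kwds)
ValueError: attempt to get argmax of an empty sequence
```

View pics/f1.png

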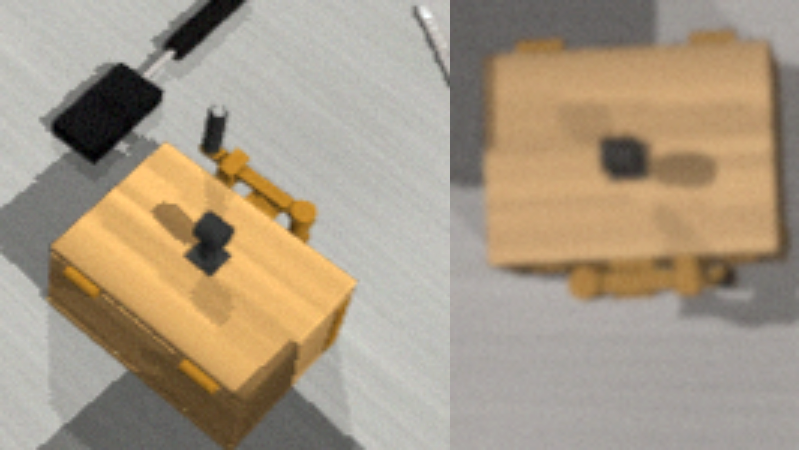

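View pics/f2.png

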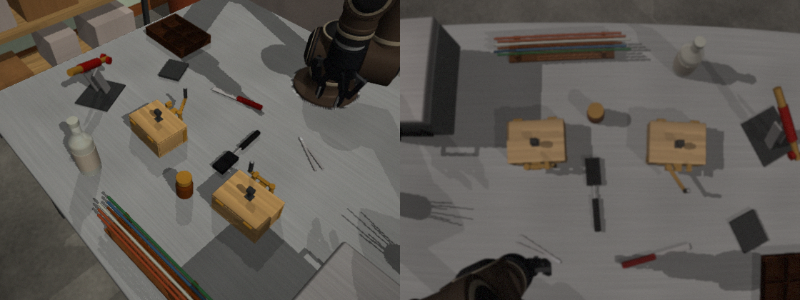

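The pull is back at its shut pixel to within 0.05 px. The latch bar lies along the front, through the keeper, with its knob at crop (725,272) in the top view. The jar, the paddle and the other box (latch out) are undisturbed.

```bash
python3 -c "
from cell import arm
print(arm.sign_off())"
```

```text
the job is handed in; nothing more can be done
None
```

I found the ring pendant in the left-hand (+y) box, shut its lid fully, swung its latch home against the stop, and handed the job in at about 13 s; the other box was never opened and still has its lid shut and latch out.

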